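# Load the carrying tray on the sideboard

### The arm

A 6-joint arm with a two-finger parallel gripper is mounted at the origin on the work surface. World frame = base frame: x ahead of the robot, y to its left, z up, the work surface at z = 0. Lengths are in mm, angles in rad, forces in N, time in s.
With the tool pointing down it reaches from about 300 to 825 mm from the base axis. Payload 5.4 kg.
Tool frame: the origin (TCP) lies between the finger pads; the fingertips stand 22 mm ahead of it and the grasp point (between the pads) lies 3 mm ahead of it (manip.tip_reach is the distance from the TCP to the fingertips, in mm); z points along the fingers, y is the line along which they close (so a half turn about z gives the same grasp; the last joint's range is limited). The gripper opens to 92 mm and grips with 3 to 60 N. Pads are 20 mm wide; open, the fingers measure 128 mm over their backs; the gripper's body (75 mm by 189 mm) begins 69 mm behind the grasp point.
Start: joints at [-1.489, 0.158, 1.597, -0, 1.386, -0.21], TCP at [165.39, -550.683, 214.001] pointing down, gripper open.
Joint ranges: [-2.91, 2.91], [-0.94, 2.29], [0.18, 2.7], [-1.29, 4.43], [0.17, 2.64], [-3, 3]. Speed limits (rad/s): [2.57, 2.57, 3.14, 3.14, 3.14, 3.14].

### API

Orientations are given as a rotation vector (axis times angle).
In Python, from bench import telemetry, vision, manip gives the robot as it stands.
- The arm moves only by the tool drive_tool, never from a script. Its argument "moves" is a list of rows, each an object with "offset": the shift along the tool's x, y, z in mm, a list of three; "dr": the turn, a rotation vector about the tool's x, y, z in rad, a list of three; "fingers": the opening, from 0 (shut) to 1 (fully open). A call has 1 to 12 rows; each row shifts and turns the commanded pose from where the row before left it, along the tool's axes as they then stand; what a row does not reach is not made up. A row lasts 1/12 s, in which the tool goes at most 41.7 mm and 7.16 degrees, less where a joint would pass 70% of its speed; a pose out of reach is approached as far as the arm can. A call with a gripper value outside its range is refused whole. The fingers move at their own pace and stop on an object; "grip_force" is the grip in N (left out, the last holds). Time passes only in rows, so rows that do not move let the fingers close. It gives the time, the measured TCP pose, the force, the opening and the grip force at its end, in the units of the state.
- telemetry.get_state(): the state, without advancing time (a new reading comes with each control period).
- vision.capture(name): name is "side" or "top" or "wrist"; returns (picture, depth): 384x512x3 uint8, red, green, blue; 384x512 float32, mm along the optical axis (not along the pixel's ray), 0 where there is no reading.
- vision.camera_model(name): a dict with "fx", "fy", "cx", "cy" (pixels), "R" (3x3) and "t" (3): a world point X has camera coordinates R X + t. Camera axes: x right, y down, z forward; pixel columns grow to the right and rows downward; lengths in mm; the calibration is good to about 2 mm. A picture is of the moment at which its call begins: read the wrist's pose just before it. camera_model takes no time and is no camera call; for the wrist camera it gives the pose at the moment of the call.
- manip.hand_in(): hands the job in; it is judged then, once.
The state is a dict: "clock": time; "joint_positions": joint angles; "joint_velocities": joint speeds; "effort": joint torques, N m; "tool_pos": TCP position; "orientation": TCP orientation; "force": force on the tool from outside, world axes, zero at the start; "torque": the same for the moment, N m; "gripper_width": finger opening in mm; "finger_force": force on a finger pad.
Only numpy, scipy, OpenCV 4.12 (cv2) and the standard library are available. Lean on these libraries where they do the work, as an engineer would, in place of code of your own. Each camera call takes 0.05 s, during which the arm holds its last target. There are 200 camera calls.

### The job

Load the wooden carrying tray for the kitchen: stand the two short blue tumblers in the two large rings, the white jar with the screw lid in the small ring, and the short square brown bottle in the square frame, each upright on the tray floor inside its own fence. Set them down rather than dropping them, and let none of these things tip over. Leave the tall blue glass and the open white pot standing where they are.

Things in the scene. Friction and masses are not known exactly. Their poses are not given: they have to be found in the camera images.
- tumbler_a_mid (a point): short straight blue-glass tumbler, open at the top, 64 mm across, 80 mm high, wall 3 mm, 0.13 to 0.27 kg, one of two alike; grip it across the outside. The point is its centre, on its axis 40 mm above its foot; z is up its axis.
- tumbler_b_mid (a point): short straight blue-glass tumbler, open at the top, 64 mm across, 80 mm high, wall 3 mm, 0.13 to 0.27 kg, one of two alike; grip it across the outside. The point is its centre, on its axis 40 mm above its foot; z is up its axis.
- jar_mid (a point): small round white ceramic jar with its ribbed screw lid on (closed flat top), 46 mm across (lid 44 mm, the top 16 mm), 70 mm high, 0.11 to 0.22 kg; grip it across the outside. The point is its centre, on its axis 35 mm above its foot; z is up its axis.
- bottle_mid (a point): short square bottle of brown glass, empty and capped: body 54 x 54 mm and 62 mm high, shoulder up to 75 mm, then a round neck 24 mm across with a dark metal cap 25 mm across from 96 mm to the top at 115 mm, 0.14 to 0.28 kg. Grip it by neck and cap from above. The point is its centre, 57.5 mm above its foot; z is up, x and y are square to the body's faces.
- tall_glass_mid (a point): look-alike that stays: tall narrow blue glass, open at the top, 54 mm across, 112 mm high, loose. The point is its centre, 56 mm above its foot; z is up its axis.
- open_pot_mid (a point): look-alike that stays: open white ceramic pot without a lid, 46 mm across, 56 mm high, loose. The point is its centre, 28 mm above its foot; z is up its axis.
- ring_large_a: one of two alike large round fences: a pale wooden ring, inside 84 mm across, wall 5 mm, 10 mm high. Fixed on the 6 mm thick floor of an unmoving low dark-brown wooden tray (215 mm square, rim 16 mm high, brass loop handles); the four fences stand in its quarters, in changing order, neighbours 105 mm apart between centres. Origin: centre of the fence's underside, 6 mm above the sideboard top; z up.
- ring_large_b: one of two alike large round fences: a pale wooden ring, inside 84 mm across, wall 5 mm, 10 mm high. Fixed on the 6 mm thick floor of an unmoving low dark-brown wooden tray (215 mm square, rim 16 mm high, brass loop handles); the four fences stand in its quarters, in changing order, neighbours 105 mm apart between centres. Origin: centre of the fence's underside, 6 mm above the sideboard top; z up.
- ring_small: small round fence: a pale wooden ring, inside 62 mm across, wall 5 mm, 10 mm high. Fixed on the 6 mm thick floor of an unmoving low dark-brown wooden tray (215 mm square, rim 16 mm high, brass loop handles); the four fences stand in its quarters, in changing order, neighbours 105 mm apart between centres. Origin: centre of the fence's underside, 6 mm above the sideboard top; z up.
- square_frame: square fence: a pale wooden frame, inside 74 x 74 mm, wall 5 mm, 10 mm high. Fixed on the 6 mm thick floor of an unmoving low dark-brown wooden tray (215 mm square, rim 16 mm high, brass loop handles); the four fences stand in its quarters, in changing order, neighbours 105 mm apart between centres. Origin: centre of the fence's underside, 6 mm above the sideboard top; z up, x and y square to its sides.
Mind the look-alikes: they are no part of the job. What is shaped like the part that bears tumbler_b_mid but red is not meant. Leave any pink look-alike of the part that bears open_pot_mid alone.

How it is judged (in metres and radians):
At the end, for the whole second after the job is handed in: A short tumbler in each large ring (within 12.5 mm of centre), the lidded jar in the small ring (10.5 mm), the square bottle in the square frame (15.5 mm), all at most 4 mm off the tray floor; tall glass and open pot within 20 mm of their starts; all upright within 0.1 rad, under 0.02 m/s (((horizontal distance between tumbler_a_mid and ring_large_a below 0.0125 m and z of tumbler_a_mid in the frame of ring_large_a below 0.044 m and horizontal distance between tumbler_b_mid and ring_large_b below 0.0125 m and z of tumbler_b_mid in the frame of ring_large_b below 0.044 m) or (horizontal distance between tumbler_a_mid and ring_large_b below 0.0125 m and z of tumbler_a_mid in the frame of ring_large_b below 0.044 m and horizontal distance between tumbler_b_mid and ring_large_a below 0.0125 m and z of tumbler_b_mid in the frame of ring_large_a below 0.044 m)) and horizontal distance between jar_mid and ring_small below 0.0105 m and z of jar_mid in the frame of ring_small below 0.039 m and horizontal distance between bottle_mid and square_frame below 0.0155 m and z of bottle_mid in the frame of square_frame below 0.0615 m and angle between each of tumbler_a_mid, tumbler_b_mid, jar_mid, bottle_mid, tall_glass_mid, open_pot_mid's own z axis and vertical below 0.1 rad and linear speed of each of tumbler_a, tumbler_b, jar, bottle, tall_glass, open_pot below 0.02 m/s and distance of each of tall_glass_mid, open_pot_mid from where it was at the start of the episode below 0.02 m); the robot touches nothing.
It fails at once if a gathered thing is dropped or thrown (faster than 0.6 m/s with no finger on it) ((linear speed of tumbler_a above 0.6 m/s and contact force between tumbler_a and the fingers below 0.05 N) or (linear speed of tumbler_b above 0.6 m/s and contact force between tumbler_b and the fingers below 0.05 N) or (linear speed of jar above 0.6 m/s and contact force between jar and the fingers below 0.05 N) or (linear speed of bottle above 0.6 m/s and contact force between bottle and the fingers below 0.05 N)).
It fails at once if a glass, the jar, the pot or the bottle is tipped over (more than 0.7 rad from upright) (angle between any of tumbler_a_mid, tumbler_b_mid, jar_mid, bottle_mid, tall_glass_mid, open_pot_mid's own z axis and vertical above 0.7 rad).
It fails at once if the tall glass or the open pot is moved more than 20 mm (distance of any of tall_glass_mid, open_pot_mid from where it was at the start of the episode above 0.02 m).
It also fails if it takes over 136 s, if anything falls off the work surface, if the arm or the gripper's body presses on something with over 40 N, if the wrist force passes 120 N, or if a joint passes its speed limit or range.

## Working session

There is one attempt and no reset: what is moved stays moved. The work goes in short steps, Python scripts to look and compute and a tool call to move; the robot and the scene stay as the last step left them, time stands still between calls to the robot, and variables do not carry over. Pictures are saved under pics/ and viewed, at most 14 in all, crops included, and the job is handed in when it is done.

Besides the shell and the picture viewer there is one more tool, called after "Request:" by a JSON object that holds its "name" and its "arguments". drive_tool: Moves the arm, as the interface text tells. Its arguments: {"type":"object","properties":{"moves":{"type":"array"},"grip_force":{"type":"number"}},"required":["moves"]}

```bash
mkdir -p pics
cat > h.py <<'E'
import numpy as np, cv2
from bench import telemetry, vision, manip
def cap(n,f=None):
    m=vision.camera_model(n); p,d=vision.capture(n)
    if f: cv2.imwrite('pics/'+f,cv2.cvtColor(p,cv2.COLOR_RGB2BGR))
    return p,d,m
def pts(d,m):
    v,u=np.indices(d.shape); K=np.stack([(u-m['cx'])/m['fx']*d,(v-m['cy'])/m['fy']*d,d],-1)
    return (K-np.array(m['t']))@np.array(m['R'])
def ray(m,u,v,z):
    R=np.array(m['R']);c=-R.T@np.array(m['t']);d=R.T@np.array([(u-m['cx'])/m['fx'],(v-m['cy'])/m['fy'],1])
    return c+d*(z-c[2])/d[2]
E
python3 - <<'E'
from h import *
for n in('top','side'):
    p,d,m=cap(n,n+'1.png'); np.savez(n+'1.npz',p=p,d=d,**{k:np.array(x) for k,x in m.items()})
    print(n,(-np.array(m['R']).T@np.array(m['t'])).round(), m['fx'])
s=telemetry.get_state();print(s['clock'],s['tool_pos'],s['orientation'],s['gripper_width'])
E
```

```text
top [473.  -4. 976.] 425.30420566332464
side [188. 639. 891.] 431.07652709320405
0.1 [ 165.34944815 -550.116271    213.12971229] [-3.10653458e+00 -4.56533977e-01 -1.63432145e-04] 91.98390662570785
```

View pics/top1.png

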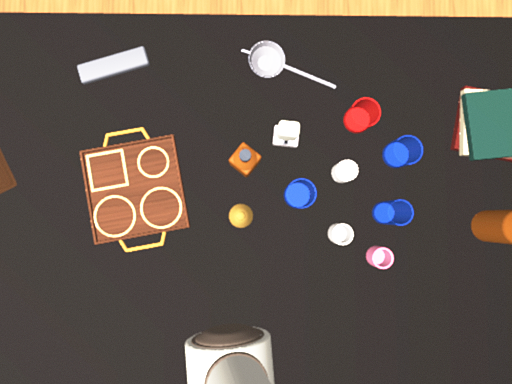

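View pics/side1.png

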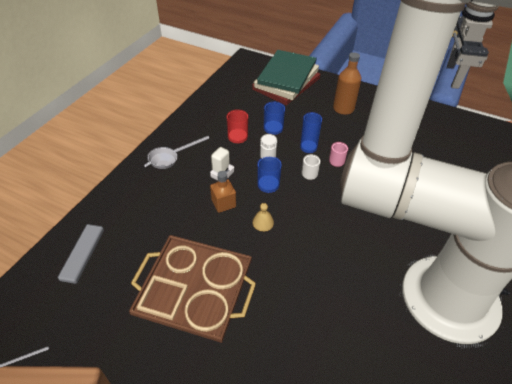

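Top view candidates:
- **Blue:** (300,194) and (403,151) are short tumblers. (393,212) is narrow and long, so it is the tall glass (side view 312,132). The red one at (362,114) is not meant.
- **White:** (345,171) is the lidded jar. (341,234) is the open pot, and the pink pot at (380,257) is to be left alone. (287,133) is a white gadget.
- **Brown:** (245,158) is the square bottle. The big bottle at (492,227) is not meant, and the brass bell at (241,216) is another obstacle.
- **Tray:** square frame (107,170), small ring (153,162), large rings (115,216) and (161,208).

Run:
```python
from h import *
from scipy.optimize import least_squares
def circ(P,r=None):
    c0=(P.max(0)+P.min(0))/2
    f=lambda q:np.hypot(P[:,0]-q[0],P[:,1]-q[1])-(r or q[2])
    return least_squares(f,[*c0,30],loss='soft_l1',f_scale=1).x.round(1)
for n in('top','side'):
    a=np.load(n+'1.npz');m=a;p=a['p'];X=pts(a['d'],m);ok=a['d']>0
    hsv=cv2.cvtColor(p,cv2.COLOR_RGB2HSV);H,S,V=cv2.split(hsv)
    masks=dict(blue=(H>105)&(H<130)&(S>150)&(V>60),white=(S<50)&(V>130),brown=(H<14)&(S>150)&(V>70),red=((H<5)|(H>175))&(S>180)&(V>100),pink=(H>150)&(S>40)&(S<180)&(V>120),gold=(H>14)&(H<28)&(S>120)&(V>80))
    for k,M in masks.items():
        nn,L,st,ce=cv2.connectedComponentsWithStats(M.astype(np.uint8))
        for i in range(1,nn):
            if not 80<st[i,4]<2500: continue
            P=X[(L==i)&ok]
            if len(P)<30: continue
            zt=np.percentile(P[:,2],97);T=P[P[:,2]>zt-5]
            if zt<20 and k!='gold':continue
            print(n,k,ce[i].round(),st[i,4],'ztop',zt.round(1),'bb',((T.max(0)+T.min(0))/2)[:2].round(1),(T.max(0)-T.min(0))[:2].round(1),'circ',circ(T[:,:2]))
# tray fences, top view: outer contours on plane z=16
a=np.load('top1.npz');m=a;p=a['p'];hsv=cv2.cvtColor(p,cv2.COLOR_RGB2HSV);H,S,V=cv2.split(hsv)
M=((V>170)&(S<140)&(S>15)).astype(np.uint8);M[:,:80]=0;M[:,190:]=0;M[:145]=0;M[245:]=0
cs,h=cv2.findContours(M,cv2.RETR_CCOMP,cv2.CHAIN_APPROX_NONE)
for c in cs:
    if cv2.contourArea(c)<500: continue
    P=np.array([ray(m,*q,16)[:2] for q in c[:,0]])
    R=cv2.minAreaRect(P.astype(np.float32)); print('fence',c[:,0].mean(0).round(),len(c),'circ',circ(P),R)
```

```text
top blue [403. 151.] 1002 ztop 80.6 bb [ 615.1 -354.3] [61.1 61.9] circ [ 615.2 -354.9   30.1]
top blue [300. 193.] 789 ztop 80.7 bb [ 521.5 -125.4] [61.7 62.3] circ [ 521.7 -125.4   30.1]
top blue [393. 212.] 888 ztop 112.3 bb [ 481.  -324.1] [51.2 52.5] circ [ 481.  -323.5   25.1]
top white [274.  62.] 1378 ztop 33.1 bb [828.9 -53.3] [ 81.5 109.3] circ [828.7 -55.6  40.8]
top white [474.  90.] 81 ztop 67.7 bb [ 745.7 -515.8] [ 7.7 52.6] circ [-24787.7  -3434.2  25699.6]
top white [286. 133.] 664 ztop 84.7 bb [ 660.  -100.3] [32.4 40.8] circ [660.  -99.8  13.7]
top white [465. 141.] 126 ztop 47.3 bb [ 643.6 -498.1] [63.3 10.5] circ [   989.7 -18629.2  18134.8]
top white [245. 155.] 108 ztop 117.1 bb [597.1  -5.6] [22.6 20.4] circ [596.9  -5.6   8.1]
top white [345. 171.] 524 ztop 71.6 bb [ 571.8 -226.4] [41.3 42.1] circ [ 572.5 -226.6   15.3]
top white [340. 234.] 492 ztop 57.2 bb [ 433.9 -218.3] [45.3 44.3] circ [ 434.3 -217.3   20.8]
top white [381. 257.] 233 ztop 57.9 bb [ 382.2 -303.5] [41.2 44.8] circ [ 382.3 -303.6   20.6]
top brown [362. 115.] 998 ztop 80.8 bb [ 696.3 -265.5]
[... 2414 characters left out ...]
 brown [237. 126.] 633 ztop 79.1 bb [ 694.5 -262.4] [63.1 66.2] circ [ 695.2 -261.2   30.4]
side brown [223. 196.] 537 ztop 87.6 bb [594.5   4.2] [19.6 12.7] circ [596.1  -1.4  11. ]
side red [231. 121.] 103 ztop 79.8 bb [ 705.7 -254.4] [40.6 49.7] circ [ 694.4 -260.4   30. ]
side pink [338. 153.] 357 ztop 56.0 bb [ 380.5 -299.9] [43.4 48.6] circ [ 380.8 -299.4   20.9]
side gold [263. 218.] 193 ztop 66.0 bb [470.1   9.4] [11.6 13.3] circ [472.4   8.1   7.8]
side gold [142. 268.] 86 ztop 16.5 bb [651.2 272.4] [44.1 84.8] circ [572.4 251.4  92.7]
fence [136. 196.] 445 circ [528.5 243.5 109.8] ((529.7658081054688, 241.72496032714844), (204.37088012695312, 206.29580688476562), 10.21627426147461)
```

Request:
{"name": "drive_tool", "arguments": {"moves": [{"offset":[0,0,-15],"dr":[0,0,0.097],"fingers":1},{"offset":[0,0,-15],"dr":[0,0,0.097],"fingers":1},{"offset":[0,0,-15],"dr":[0,0,0.098],"fingers":1},{"offset":[24,-29,0],"dr":[0,0,0],"fingers":1},{"offset":[24,-29,0],"dr":[0,0,0],"fingers":1},{"offset":[24,-29,0],"dr":[0,0,0],"fingers":1},{"offset":[24,-29,0],"dr":[0,0,0],"fingers":1},{"offset":[24,-29,0],"dr":[0,0,0],"fingers":1},{"offset":[24,-29,0],"dr":[0,0,0],"fingers":1},{"offset":[24,-29,0],"dr":[0,0,0],"fingers":1},{"offset":[24,-29,0],"dr":[0,0,0],"fingers":1},{"offset":[24,-29,0],"dr":[0,0,0],"fingers":1}]}}

```text
clock: 1.1
tool_pos: [382.1, -287.9, 258.7]
orientation: [-3.141, 0.001, 0.0]
force: [0.3, -0.3, -0.4]
gripper_width: 92.2
finger_force: 0.0
```

Run:
```python
from h import *
from scipy.optimize import least_squares
p,d,m=cap('wrist','w1.png'); s=telemetry.get_state(); print(s['tool_pos'],s['orientation'],s['joint_positions'])
R=np.array(m['R']);print((-R.T@np.array(m['t'])).round(),R.round(2))
def circ(P,r):
    c0=(P.max(0)+P.min(0))/2
    return least_squares(lambda q:np.hypot(P[:,0]-q[0],P[:,1]-q[1])-q[2],[*c0,r],loss='soft_l1').x.round(1)
for n in('top','side'):
    a=np.load(n+'1.npz');hsv=cv2.cvtColor(a['p'],cv2.COLOR_RGB2HSV);H,S,V=cv2.split(hsv)
    M=((V>180)&(S<120)&(S>15)).astype(np.uint8)
    if n=='top': M[:,:80]=0;M[:,190:]=0;M[:145]=0;M[245:]=0
    else: M[:,:125]=0;M[:,255:]=0;M[:235]=0;M[335:]=0
    cs,h=cv2.findContours(M,cv2.RETR_CCOMP,cv2.CHAIN_APPROX_NONE)
    for c,hh in zip(cs,h[0]):
        if cv2.contourArea(c)<300: continue
        P=np.array([ray(a,*q,16)[:2] for q in c[:,0]]); R=cv2.minAreaRect(P.astype(np.float32))
        print(n,'hole' if hh[3]>=0 else 'outer',c[:,0].mean(0).round(),circ(P,40),np.round(R[0],1),np.round(R[1],1),round(R[2],1))
```

```text
[ 385.66762556 -282.91778152  258.73034825] [-3.13750376 -0.00777321 -0.00420017] [-0.8895219  -0.12639427  1.79702251  0.00466585  1.47245729  0.67585785]
[ 450. -287.  430.] [[-0.   -1.   -0.  ]
 [-0.97  0.    0.25]
 [-0.25  0.   -0.97]]
top outer [113. 216.] [472.2 285.6  46.3] [472.4 284.4] [94.7 90.5] 8.4
top hole [114. 216.] [472.1 286.2  41.5] [472.1 286.4] [82.8 82.7] 45.5
top outer [107. 170.] [574.9 305.6  47.5] [575.2 305.5] [87.2 87.1] 10.4
top hole [107. 170.] [575.3 305.6  40.5] [575.2 305.6] [74.8 74.9] 10.5
top outer [152. 160.] [593.8 202.3  35.6] [594.4 202. ] [70.5 72.1] 0.2
top hole [151. 166.] [593.5 202.7  30.8] [592.1 204.1] [65.9 62.9] 0.1
side outer [206. 310.] [472.2 290.1  46.4] [472.  290.8] [92.5 94.1] 27.7
side hole [206. 310.] [471.9 290.5  41.8] [471.7 291.1] [87.5 79.9] 27.7
side outer [162. 297.] [575.7 309.7  47.4] [575.8 309.5] [85.2 88.1] 10.4
side hole [162. 297.] [576.  309.8  40.8] [575.8 309.7] [77.4 73.7] 10.2
side outer [222. 270.] [491.1 187.5  46.7] [491.5 187.2] [94.  94.3] 68.6
side hole [222. 270.] [491.1 187.8  41.5] [491.5 188. ] [81.8 86.1] 89.1
side outer [181. 259.] [593.6 206.9  36.1] [594.  207.7] [70.1 73.1] 27.8
side hole [181. 258.] [594.  206.3  30.6] [594.5 206.2] [61.7 61.5] 80.2
```

View pics/w1.png

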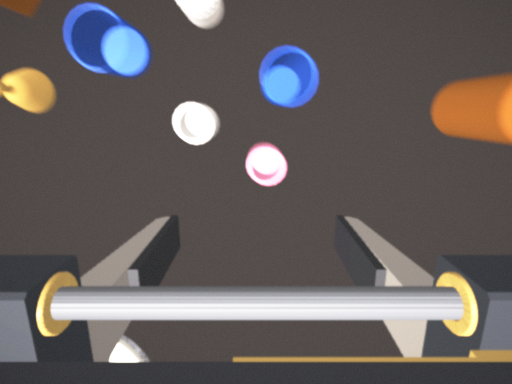

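The wrist view shows the tall glass at (289,76), the open pot at (195,123), the pink pot at (266,164) and tumbler A at (105,40). Next I move over tumbler A.

Request:
{"name": "drive_tool", "arguments": {"moves": [{"offset":[22,-26,0],"dr":[0,0,0],"fingers":1},{"offset":[22,-26,0],"dr":[0,0,0],"fingers":1},{"offset":[22,-26,0],"dr":[0,0,0],"fingers":1},{"offset":[22,-26,0],"dr":[0,0,0],"fingers":1},{"offset":[22,-26,0],"dr":[0,0,0],"fingers":1},{"offset":[22,-26,0],"dr":[0,0,0],"fingers":1},{"offset":[0,0,0],"dr":[0,0,0],"fingers":1},{"offset":[0,0,0],"dr":[0,0,0],"fingers":1}]}}

```text
clock: 1.82
tool_pos: [513.7, -132.6, 258.4]
orientation: [-3.141, -0.004, 0.002]
force: [0.0, -1.2, -0.1]
gripper_width: 92.1
finger_force: 0.0
```

```bash
cat >> h.py <<'E'
from scipy.optimize import least_squares
def st():
    for _ in range(1): s=telemetry.get_state()
    print('t',round(s['clock'],2),'tcp',np.round(s['tool_pos'],1),'ori',np.round(s['orientation'],3),'w',round(s['gripper_width'],1),'ff',round(s['finger_force'],1)); return s
def circ(P,r=30):
    c0=(P.max(0)+P.min(0))/2
    return least_squares(lambda q:np.hypot(P[:,0]-q[0],P[:,1]-q[1])-q[2],[*c0,r],loss='soft_l1').x.round(1)
def blobs(cam,f=None):
    p,d,m=cap(cam,f);X=pts(d,m);H,S,V=cv2.split(cv2.cvtColor(p,cv2.COLOR_RGB2HSV))
    for k,M in dict(blue=(H>105)&(H<130)&(S>150)&(V>60),white=(S<50)&(V>130),brown=(H<14)&(S>150)&(V>70)).items():
        n,L,s,ce=cv2.connectedComponentsWithStats(M.astype(np.uint8))
        for i in range(1,n):
            P=X[(L==i)&(d>0)]
            if s[i,4]<80 or len(P)<30: continue
            zt=np.percentile(P[:,2],97);T=P[(P[:,2]>zt-5)&(P[:,2]<zt+5)]
            if 20<zt<200: print(cam,k,ce[i].round(),s[i,4],'z',zt.round(1),'bb',((T.max(0)+T.min(0))/2)[:2].round(1),(T.max(0)-T.min(0))[:2].round(1),circ(T[:,:2]))
E
python3 - <<'E'
from h import *
st(); blobs('wrist'); st(); st()
E
```

```text
t 1.82 tcp [ 513.7 -132.6  258.4] ori [-3.141e+00 -4.000e-03  2.000e-03] w 92.1 ff 0.0
wrist blue [449.  81.] 4504 z 80.7 bb [ 613.1 -352.7] [62.1 65. ] [ 612.6 -351.7   30.2]
wrist blue [249. 170.] 1276 z 80.7 bb [ 519.6 -124.2] [62.8 60.1] [ 519.9 -123.4   30.2]
wrist blue [416. 199.] 3577 z 112.6 bb [ 478.3 -321.3] [53.8 54.8] [ 478.6 -320.3   25.2]
wrist white [227.  42.] 2582 z 85.1 bb [657.3 -97.3] [34.  44.8] [657.2 -97.5  14. ]
wrist white [125.  93.] 526 z 116.5 bb [595.9  -3. ] [23.4 23.8] [595.9  -3.4   8.6]
wrist white [334. 119.] 1714 z 71.6 bb [ 570.3 -224.6] [44.8 45.3] [ 570.  -223.7   15.4]
wrist white [317. 223.] 1400 z 57.3 bb [ 431.6 -212.7] [45.5 41.4] [ 432.1 -213.8   20.6]
wrist brown [372.  17.] 2557 z 80.7 bb [ 675.7 -262.8] [26.9 62.5] [ 693.4 -262.3   30. ]
wrist brown [166.  98.] 639 z 62.7 bb [595.4 -16.1] [69.6 44.1] [594.7   4.7  32.8]
wrist brown [146.  95.] 103 z 91.1 bb [596.  -11.3] [21.2  7.5] [595.8  -3.   11.8]
t 1.87 tcp [ 513.2 -133.6  258.5] ori [-3.142e+00 -2.000e-03  2.000e-03] w 91.5 ff 0.0
t 1.87 tcp [ 513.2 -133.6  258.5] ori [-3.142e+00 -2.000e-03  2.000e-03] w 91.5 ff 0.0
```

Request:
{"name": "drive_tool", "arguments": {"moves": [{"offset":[6.5,-9.7,20],"dr":[0,0,0],"fingers":1},{"offset":[0,0,35],"dr":[0,0,0],"fingers":1},{"offset":[0,0,35],"dr":[0,0,0],"fingers":1},{"offset":[0,0,35],"dr":[0,0,0],"fingers":1},{"offset":[0,0,30],"dr":[0,0,0],"fingers":1},{"offset":[0,0,25],"dr":[0,0,0],"fingers":1},{"offset":[0,0,20],"dr":[0,0,0],"fingers":1},{"offset":[0,0,0],"dr":[0,0,0],"fingers":1},{"offset":[0,0,0],"dr":[0,0,0],"fingers":0.6},{"offset":[0,0,0],"dr":[0,0,0],"fingers":0.6},{"offset":[0,0,0],"dr":[0,0,0],"fingers":0.6},{"offset":[0,0,0],"dr":[0,0,0],"fingers":0.6}], "grip_force": 15}}

```text
clock: 2.87
tool_pos: [521.2, -124.9, 60.9]
orientation: [3.14, -0.001, 0.005]
force: [-0.0, 1.2, 1.2]
gripper_width: 67.5
finger_force: 0.9
```

Run:
```python
from h import *
st(); blobs('top')
```

```text
t 2.87 tcp [ 521.2 -124.9   60.9] ori [ 3.14e+00 -1.00e-03  5.00e-03] w 67.5 ff 0.9
top blue [403. 151.] 1007 z 80.6 bb [ 615.2 -354.5] [61.1 62.1] [ 615.2 -354.8   30.1]
top blue [394. 212.] 879 z 112.8 bb [ 481.1 -324.1] [51.2 52.3] [ 481.  -323.5   25. ]
top white [274.  62.] 1256 z 33.3 bb [829.2 -52.1] [ 81.7 106.9] [828.9 -54.8  40.5]
top white [286. 133.] 616 z 84.8 bb [660.1 -99.4] [32.4 42.9] [ 660.  -100.4   13.6]
top white [245. 154.] 91 z 116.6 bb [598.   -5.6] [21.  20.4] [597.3  -4.7   7.8]
top brown [362. 115.] 987 z 80.4 bb [ 696.5 -265.2] [62.6 62.3] [ 696.4 -265.4   30.3]
top brown [456. 133.] 178 z 23.1 bb [ 655.  -489.8] [56.1 12. ] [ 23063.3 227666.  229255.3]
top brown [244. 160.] 501 z 74.5 bb [597.9  -5.7] [38.8 38.6] [600.6  -5.6  16.7]
top brown [494. 227.] 936 z 134.2 bb [ 451.9 -534.4] [48.  12.6] [ 451.3 -577.1   44.1]
```

Request:
{"name": "drive_tool", "arguments": {"moves": [{"offset":[0,0,0],"dr":[0,0,0],"fingers":0.3},{"offset":[0,0,0],"dr":[0,0,0],"fingers":0.3},{"offset":[0,0,0],"dr":[0,0,0],"fingers":0.3},{"offset":[0,0,0],"dr":[0,0,0],"fingers":0.3},{"offset":[0,0,-5],"dr":[0,0,0],"fingers":0.3},{"offset":[0,0,-15],"dr":[0,0,0],"fingers":0.3},{"offset":[0,0,-25],"dr":[0,0,0],"fingers":0.3},{"offset":[0,0,-30],"dr":[0,0,0],"fingers":0.3},{"offset":[0,0,-30],"dr":[0,0,0],"fingers":0.3},{"offset":[0,0,-25],"dr":[0,0,0],"fingers":0.3},{"offset":[0,0,-20],"dr":[0,0,0],"fingers":0.3},{"offset":[0,0,0],"dr":[0,0,0],"fingers":0.3}]}}

```text
clock: 3.92
tool_pos: [522.3, -125.1, 213.9]
orientation: [3.138, 0.0, 0.012]
force: [1.0, -1.0, -0.7]
gripper_width: 64.3
finger_force: 15.0
```

Request:
{"name": "drive_tool", "arguments": {"moves": [{"offset":[-2,-15,0],"dr":[0,0,0],"fingers":0.3},{"offset":[-3,-30,0],"dr":[0,0,0],"fingers":0.3},{"offset":[-4,-40,0],"dr":[0,0,0],"fingers":0.3},{"offset":[-5,-40,0],"dr":[0,0,0],"fingers":0.3},{"offset":[-5,-40,0],"dr":[0,0,0],"fingers":0.3},{"offset":[-5,-40,0],"dr":[0,0,0],"fingers":0.3},{"offset":[-5,-40,0],"dr":[0,0,0],"fingers":0.3},{"offset":[-5,-40,0],"dr":[0,0,0],"fingers":0.3},{"offset":[-5,-40,0],"dr":[0,0,0],"fingers":0.3},{"offset":[-5,-40,0],"dr":[0,0,0],"fingers":0.3},{"offset":[-5,-30,0],"dr":[0,0,0],"fingers":0.3},{"offset":[0,-18,0],"dr":[0,0,0],"fingers":0.3}]}}

```text
clock: 4.92
tool_pos: [467.4, 292.4, 206.1]
orientation: [3.141, 0.005, -0.008]
force: [-0.3, -0.3, -2.0]
gripper_width: 63.9
finger_force: 15.0
```

Request:
{"name": "drive_tool", "arguments": {"moves": [{"offset":[0,0,0],"dr":[0,0,0],"fingers":0.3},{"offset":[0,0,0],"dr":[0,0,0],"fingers":0.3},{"offset":[0,0,0],"dr":[0,0,0],"fingers":0.3}]}}

```text
clock: 5.17
tool_pos: [469.9, 288.2, 207.3]
orientation: [3.14, -0.0, -0.005]
force: [0.1, 0.2, -2.2]
gripper_width: 64.1
finger_force: 15.0
```

```bash
cat >> h.py <<'E'
def fences(f=None):
    p,d,m=cap('wrist',f);H,S,V=cv2.split(cv2.cvtColor(p,cv2.COLOR_RGB2HSV))
    M=((V>170)&(S<130)&(S>15)).astype(np.uint8)
    cs,h=cv2.findContours(M,cv2.RETR_CCOMP,cv2.CHAIN_APPROX_NONE)
    for c,hh in zip(cs,h[0]):
        if cv2.contourArea(c)<300: continue
        P=np.array([ray(m,*q,16)[:2] for q in c[:,0]])
        print('hole' if hh[3]>=0 else 'outer',c[:,0].mean(0).round(),circ(P,40),np.round(np.ptp(P,0)))
E
python3 - <<'E'
from h import *
st(); fences('w2.png')
E
```

```text
t 5.17 tcp [469.9 288.2 207.3] ori [ 3.14  -0.    -0.005] w 64.1 ff 15.0
outer [366. 336.] [232.1 139.3  26.6] [63. 42.]
outer [403. 307.] [280.4 107.2  31.9] [87. 49.]
outer [488. 166.] [470.9  13.   24.4] [40. 58.]
outer [260. 158.] [471.3 288.6  47.8] [ 85. 103.]
hole [253. 154.] [480.9 287.1  32.8] [48. 81.]
hole [256. 150.] [471.1 289.1  44.9] [65. 93.]
outer [344. 149.] [490.1 186.1  41.8] [84. 84.]
hole [343. 149.] [490.9 187.1  39.4] [80. 78.]
outer [343. 149.] [490.3 186.4  48.1] [96. 98.]
hole [344. 149.] [490.2 186.1  46.6] [92. 94.]
outer [239.  73.] [574.6 307.9  41.2] [85. 85.]
hole [234.  81.] [583.5 306.   34.2] [81. 82.]
outer [333.  55.] [593.4 204.9  30.9] [62. 62.]
hole [332.  56.] [593.  205.8  28.9] [58. 58.]
outer [237.  77.] [572.6 308.9  49.7] [107. 102.]
hole [239.  73.] [574.4 308.   47.2] [98. 97.]
outer [333.  56.] [593.  205.2  36.9] [74. 75.]
hole [333.  55.] [593.2 205.2  35.5] [71. 72.]
```

View pics/w2.png

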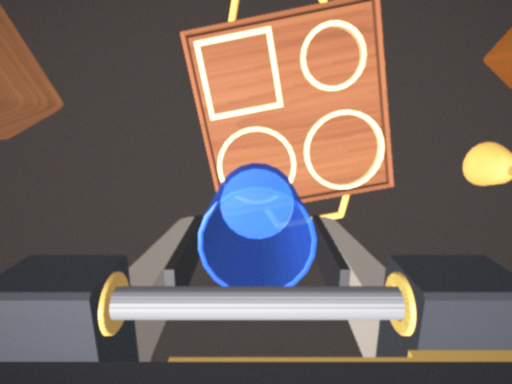

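The wrist view shows the tumbler upright in the fingers at (258,235) over the near large ring (257,160). The square frame (238,73), small ring (333,55) and other large ring (344,149) match the estimates.

Request:
{"name": "drive_tool", "arguments": {"moves": [{"offset":[3,0,15],"dr":[0,0,0],"fingers":0.3},{"offset":[0,0,30],"dr":[0,0,0],"fingers":0.3},{"offset":[0,0,30],"dr":[0,0,0],"fingers":0.3},{"offset":[0,0,25],"dr":[0,0,0],"fingers":0.3},{"offset":[0,0,15],"dr":[0,0,0],"fingers":0.3},{"offset":[0,0,10],"dr":[0,0,0],"fingers":0.3},{"offset":[0,0,5],"dr":[0,0,0],"fingers":0.3},{"offset":[0,0,0],"dr":[0,0,0],"fingers":0.3},{"offset":[0,0,0],"dr":[0,0,0],"fingers":0.3},{"offset":[0,0,0],"dr":[0,0,0],"fingers":0.3}]}}

```text
clock: 6.05
tool_pos: [475.3, 289.2, 80.5]
orientation: [-3.141, 0.001, -0.004]
force: [-0.0, 0.0, -2.3]
gripper_width: 63.8
finger_force: 15.0
```

Request:
{"name": "drive_tool", "arguments": {"moves": [{"offset":[-1.5,0.5,4],"dr":[0,0,0],"fingers":0.3},{"offset":[0,0,3],"dr":[0,0,0],"fingers":0.3},{"offset":[0,0,2],"dr":[0,0,0],"fingers":0.3},{"offset":[0,0,2],"dr":[0,0,0],"fingers":0.3},{"offset":[0,0,0],"dr":[0,0,0],"fingers":0.3},{"offset":[0,0,0],"dr":[0,0,0],"fingers":0.3}]}}

```text
clock: 6.55
tool_pos: [472.4, 288.4, 67.8]
orientation: [3.141, -0.0, -0.001]
force: [-0.0, 0.1, -3.0]
gripper_width: 64.2
finger_force: 15.0
```

Request:
{"name": "drive_tool", "arguments": {"moves": [{"offset":[0,0,1],"dr":[0,0,0],"fingers":0.3},{"offset":[0,0,0],"dr":[0,0,0],"fingers":0.3}]}}

```text
clock: 6.72
tool_pos: [472.5, 288.5, 66.9]
orientation: [3.142, -0.0, -0.0]
force: [0.8, -0.1, -2.2]
gripper_width: 64.2
finger_force: 15.0
```

Request:
{"name": "drive_tool", "arguments": {"moves": [{"offset":[0,0,1],"dr":[0,0,0],"fingers":0.3},{"offset":[0,0,0],"dr":[0,0,0],"fingers":0.3}]}}

```text
clock: 6.88
tool_pos: [472.9, 288.6, 66.8]
orientation: [-3.141, 0.0, -0.001]
force: [-2.3, -0.6, 3.1]
gripper_width: 64.1
finger_force: 15.0
```

Request:
{"name": "drive_tool", "arguments": {"moves": [{"offset":[0,0,0],"dr":[0,0,0],"fingers":0.75},{"offset":[0,0,0],"dr":[0,0,0],"fingers":0.85},{"offset":[0,0,0],"dr":[0,0,0],"fingers":0.95},{"offset":[0,0,0],"dr":[0,0,0],"fingers":0.95},{"offset":[0,0,0],"dr":[0,0,0],"fingers":0.95},{"offset":[0,0,0],"dr":[0,0,0],"fingers":0.95},{"offset":[0,0,-15],"dr":[0,0,0],"fingers":0.95},{"offset":[0,0,-30],"dr":[0,0,0],"fingers":0.95},{"offset":[0,0,-35],"dr":[0,0,0],"fingers":0.95},{"offset":[0,0,-35],"dr":[0,0,0],"fingers":0.95},{"offset":[0,0,-35],"dr":[0,0,0],"fingers":0.95},{"offset":[0,0,0],"dr":[0,0,0],"fingers":0.95}]}}

```text
clock: 7.88
tool_pos: [476.7, 290.0, 224.6]
orientation: [-3.137, -0.0, -0.021]
force: [1.4, 0.2, 0.7]
gripper_width: 87.9
finger_force: 0.0
```

Run:
```python
from h import *
st(); blobs('top'); blobs('wrist')
```

```text
t 7.88 tcp [476.7 290.  224.6] ori [-3.137 -0.    -0.021] w 87.9 ff 0.0
top blue [403. 151.] 1000 z 80.1 bb [ 615.2 -354.5] [61.4 62.4] [ 615.3 -354.9   30.1]
top blue [393. 212.] 885 z 112.4 bb [ 481.  -323.8] [51.2 53.7] [ 480.9 -323.5   25.1]
top white [274.  62.] 1371 z 33.4 bb [829.2 -52. ] [ 81.6 106.7] [828.8 -55.3  40.6]
top white [286. 133.] 663 z 85.0 bb [659.8 -99.4] [32.5 42.8] [659.8 -99.7  13.8]
top white [465. 142.] 123 z 46.6 bb [ 643.7 -498.8] [63.7 11.1] [   958.8 -43822.   43325.6]
top white [245. 155.] 108 z 117.4 bb [597.8  -5.6] [20.9 20.4] [597.7  -5.4   8.2]
top white [345. 171.] 524 z 71.9 bb [ 571.7 -227.7] [41.4 44.2] [ 572.2 -227.1   15.3]
top white [340. 234.] 493 z 57.1 bb [ 433.9 -218.3] [45.2 44.2] [ 434.2 -217.5   20.8]
top white [381. 257.] 232 z 57.5 bb [ 382.2 -303.8] [41.3 43.7] [ 382.1 -303.7   20.7]
top brown [362. 115.] 1001 z 80.2 bb [ 696.3 -265.4] [62.9 63.4] [ 696.5 -265.5   30.3]
top brown [456. 134.] 177 z 23.1 bb [ 657.  -489.8] [56.5 11.8] [ 7551.1 54671.4 55592.4]
top brown [247. 159.] 261 z 73.9 bb [598.8 -11.1] [32.5 32.1] [601.6  -6.2  15.8]
top brown [493. 226.] 988 z 132.6 bb [ 452.9 -534.2] [46.1 12.8] [ 450.8 -567.5   35.5]
wrist blue [258. 186.] 1281 z 86.3 bb [470.7 289.6] [63.1 57. ] [471.9 289.6  29.9]
wrist white [258. 157.] 648 z 85.6 bb [469.3 289.6] [14.5 62.5] [471.7 289.4  31.2]
wrist brown [498.  67.] 1237 z 52.6 bb [591.6  28.6] [18.6 10.2] [592.4  24.    8.4]
```

Request:
{"name": "drive_tool", "arguments": {"moves": [{"offset":[8,38,0],"dr":[0,0,0],"fingers":1},{"offset":[8,38,0],"dr":[0,0,0],"fingers":1},{"offset":[8,38,0],"dr":[0,0,0],"fingers":1},{"offset":[8,38,0],"dr":[0,0,0],"fingers":1},{"offset":[8,38,0],"dr":[0,0,0],"fingers":1},{"offset":[8,38,0],"dr":[0,0,0],"fingers":1},{"offset":[8,38,0],"dr":[0,0,0],"fingers":1},{"offset":[8,38,0],"dr":[0,0,0],"fingers":1},{"offset":[8,38,0],"dr":[0,0,0],"fingers":1},{"offset":[8,38,0],"dr":[0,0,0],"fingers":1},{"offset":[8,38,0],"dr":[0,0,0],"fingers":1},{"offset":[8,38,0],"dr":[0,0,0],"fingers":1}]}}

```text
clock: 8.98
tool_pos: [567.4, -169.0, 213.6]
orientation: [-3.14, 0.001, 0.005]
force: [0.8, 0.3, -0.8]
gripper_width: 91.9
finger_force: 0.0
```

Request:
{"name": "drive_tool", "arguments": {"moves": [{"offset":[8,38,0],"dr":[0,0,0],"fingers":1},{"offset":[8,38,0],"dr":[0,0,0],"fingers":1},{"offset":[8,38,0],"dr":[0,0,0],"fingers":1},{"offset":[8,38,0],"dr":[0,0,0],"fingers":1},{"offset":[8,30,0],"dr":[0,0,0],"fingers":1},{"offset":[0,0,0],"dr":[0,0,0],"fingers":1},{"offset":[0,0,0],"dr":[0,0,0],"fingers":1},{"offset":[0,0,0],"dr":[0,0,0],"fingers":1}]}}

```text
clock: 9.65
tool_pos: [607.8, -348.4, 214.0]
orientation: [-3.139, 0.0, 0.004]
force: [-0.2, 1.1, 0.7]
gripper_width: 92.1
finger_force: 0.0
```

Run:
```python
from h import *
st(); blobs('wrist'); st()
```

```text
t 9.65 tcp [ 607.8 -348.4  214. ] ori [-3.139  0.     0.004] w 92.1 ff 0.0
wrist blue [264. 173.] 2727 z 80.6 bb [ 613.1 -353.9] [62.2 60.6] [ 613.4 -353.    29.9]
wrist blue [236. 266.] 1649 z 105.6 bb [ 502.6 -321. ] [ 6.4 33.1] [ 478.3 -321.2   26.7]
wrist blue [233. 325.] 280 z 112.6 bb [ 459.1 -322.6] [10.8 42.4] [ 480.5 -321.7   26. ]
wrist white [430.  30.] 617 z 66.0 bb [ 745.1 -521.8] [ 7.6 66.6] [103198.9   9865.3 102979.1]
wrist white [390. 131.] 1003 z 49.4 bb [ 668.3 -494.8] [120.   12.6] [  194440.8 -2464462.7  2471576.1]
wrist white [ 37. 127.] 2948 z 84.4 bb [ 657.  -108.3] [31.7 24.6] [ 656.7 -109.2    9.8]Traceback (most recent call last):
  File "<stdin>", line 2, in <module>
  File "h.py", line 28, in blobs
    if 20<zt<200: print(cam,k,ce[i].round(),s[i,4],'z',zt.round(1),'bb',((T.max(0)+T.min(0))/2)[:2].round(1),(T.max(0)-T.min(0))[:2].round(1),circ(T[:,:2]))
                                                                          ~~~~~^^^
    return umr_maximum(a, axis, None, out, keepdims, initial, where)
ValueError: zero-size array to reduction operation maximum which has no identity
```

Request:
{"name": "drive_tool", "arguments": {"moves": [{"offset":[5,4.5,15],"dr":[0,0,0],"fingers":1},{"offset":[0,0,30],"dr":[0,0,0],"fingers":1},{"offset":[0,0,35],"dr":[0,0,0],"fingers":1},{"offset":[0,0,30],"dr":[0,0,0],"fingers":1},{"offset":[0,0,25],"dr":[0,0,0],"fingers":1},{"offset":[0,0,18],"dr":[0,0,0],"fingers":1},{"offset":[0,0,0],"dr":[0,0,0],"fingers":1},{"offset":[0,0,0],"dr":[0,0,0],"fingers":0.7},{"offset":[0,0,0],"dr":[0,0,0],"fingers":0.6},{"offset":[0,0,0],"dr":[0,0,0],"fingers":0.3},{"offset":[0,0,0],"dr":[0,0,0],"fingers":0.3},{"offset":[0,0,0],"dr":[0,0,0],"fingers":0.3}]}}

```text
clock: 10.7
tool_pos: [614.5, -354.4, 65.0]
orientation: [3.14, -0.0, 0.004]
force: [-0.1, 1.9, 4.5]
gripper_width: 63.3
finger_force: 15.0
```

Request:
{"name": "drive_tool", "arguments": {"moves": [{"offset":[0,0,0],"dr":[0,0,0],"fingers":0.3},{"offset":[0,0,0],"dr":[0,0,0],"fingers":0.3},{"offset":[0,0,0],"dr":[0,0,0],"fingers":0.3}]}}

```text
clock: 10.95
tool_pos: [614.5, -354.4, 65.0]
orientation: [3.14, -0.0, 0.004]
force: [-0.3, 2.5, 5.8]
gripper_width: 63.5
finger_force: 15.0
```

Request:
{"name": "drive_tool", "arguments": {"moves": [{"offset":[0,0,-5],"dr":[0,0,0],"fingers":0.3},{"offset":[0,0,-15],"dr":[0,0,0],"fingers":0.3},{"offset":[0,0,-30],"dr":[0,0,0],"fingers":0.3},{"offset":[0,0,-35],"dr":[0,0,0],"fingers":0.3},{"offset":[0,0,-30],"dr":[0,0,0],"fingers":0.3},{"offset":[0,0,-20],"dr":[0,0,0],"fingers":0.3},{"offset":[-3,-15,-15],"dr":[0,0,0],"fingers":0.3},{"offset":[-6,-25,0],"dr":[0,0,0],"fingers":0.3},{"offset":[-8,-35,0],"dr":[0,0,0],"fingers":0.3},{"offset":[-8,-38,0],"dr":[0,0,0],"fingers":0.3},{"offset":[-8,-38,0],"dr":[0,0,0],"fingers":0.3},{"offset":[-8,-38,0],"dr":[0,0,0],"fingers":0.3}]}}

```text
clock: 11.95
tool_pos: [571.5, -163.6, 213.4]
orientation: [3.142, -0.002, -0.0]
force: [0.6, 0.5, -2.9]
gripper_width: 63.0
finger_force: 15.0
```

Request:
{"name": "drive_tool", "arguments": {"moves": [{"offset":[-9,-38,0],"dr":[0,0,0],"fingers":0.3},{"offset":[-9,-38,0],"dr":[0,0,0],"fingers":0.3},{"offset":[-9,-38,0],"dr":[0,0,0],"fingers":0.3},{"offset":[-9,-38,0],"dr":[0,0,0],"fingers":0.3},{"offset":[-9,-38,0],"dr":[0,0,0],"fingers":0.3},{"offset":[-9,-38,0],"dr":[0,0,0],"fingers":0.3},{"offset":[-9,-38,0],"dr":[0,0,0],"fingers":0.3},{"offset":[-9,-35,0],"dr":[0,0,0],"fingers":0.3},{"offset":[-8,-30,0],"dr":[0,0,0],"fingers":0.3},{"offset":[0,-15,0],"dr":[0,0,0],"fingers":0.3},{"offset":[0,0,0],"dr":[0,0,0],"fingers":0.3},{"offset":[0,0,0],"dr":[0,0,0],"fingers":0.3}]}}

```text
clock: 12.95
tool_pos: [492.3, 181.1, 213.4]
orientation: [3.141, 0.002, 0.0]
force: [0.7, 0.3, -2.5]
gripper_width: 63.4
finger_force: 15.0
```

Request:
{"name": "drive_tool", "arguments": {"moves": [{"offset":[0,0,0],"dr":[0,0,0],"fingers":0.3},{"offset":[0,0,0],"dr":[0,0,0],"fingers":0.3}]}}

```text
clock: 13.12
tool_pos: [492.8, 179.7, 213.2]
orientation: [3.141, -0.003, 0.0]
force: [-0.6, 0.1, -1.4]
gripper_width: 63.9
finger_force: 15.0
```

Request:
{"name": "drive_tool", "arguments": {"moves": [{"offset":[-0.5,-6,15],"dr":[0,0,0],"fingers":0.3},{"offset":[0,0,30],"dr":[0,0,0],"fingers":0.3},{"offset":[0,0,30],"dr":[0,0,0],"fingers":0.3},{"offset":[0,0,25],"dr":[0,0,0],"fingers":0.3},{"offset":[0,0,15],"dr":[0,0,0],"fingers":0.3},{"offset":[0,0,10],"dr":[0,0,0],"fingers":0.3},{"offset":[0,0,5],"dr":[0,0,0],"fingers":0.3},{"offset":[0,0,0],"dr":[0,0,0],"fingers":0.3},{"offset":[0,0,0],"dr":[0,0,0],"fingers":0.3},{"offset":[0,0,0],"dr":[0,0,0],"fingers":0.3}]}}

```text
clock: 13.95
tool_pos: [493.3, 186.9, 84.5]
orientation: [-3.141, 0.001, -0.004]
force: [0.5, 0.7, -2.4]
gripper_width: 63.6
finger_force: 15.0
```

Request:
{"name": "drive_tool", "arguments": {"moves": [{"offset":[0,0,3],"dr":[0,0,0],"fingers":0.3},{"offset":[0,0,2],"dr":[0,0,0],"fingers":0.3},{"offset":[0,0,1],"dr":[0,0,0],"fingers":0.3},{"offset":[0,0,0],"dr":[0,0,0],"fingers":0.3},{"offset":[0,0,0],"dr":[0,0,0],"fingers":0.3}]}}

```text
clock: 14.37
tool_pos: [492.0, 187.0, 77.0]
orientation: [3.142, -0.0, -0.0]
force: [0.8, -0.0, -2.2]
gripper_width: 63.6
finger_force: 15.0
```

Expected contact is near z = 71.

Request:
{"name": "drive_tool", "arguments": {"moves": [{"offset":[0,0,2],"dr":[0,0,0],"fingers":0.3},{"offset":[0,0,1.5],"dr":[0,0,0],"fingers":0.3},{"offset":[0,0,0],"dr":[0,0,0],"fingers":0.3},{"offset":[0,0,0],"dr":[0,0,0],"fingers":0.3}]}}

```text
clock: 14.7
tool_pos: [491.9, 186.9, 73.3]
orientation: [3.142, -0.0, -0.001]
force: [0.3, -0.4, -3.1]
gripper_width: 63.3
finger_force: 15.0
```

Request:
{"name": "drive_tool", "arguments": {"moves": [{"offset":[0,0,1.5],"dr":[0,0,0],"fingers":0.3},{"offset":[0,0,0],"dr":[0,0,0],"fingers":0.3},{"offset":[0,0,0],"dr":[0,0,0],"fingers":0.3}]}}

```text
clock: 14.95
tool_pos: [492.0, 186.9, 71.9]
orientation: [3.142, -0.0, -0.0]
force: [0.4, -0.1, -2.1]
gripper_width: 63.8
finger_force: 15.0
```

Request:
{"name": "drive_tool", "arguments": {"moves": [{"offset":[0,0,1],"dr":[0,0,0],"fingers":0.3},{"offset":[0,0,0],"dr":[0,0,0],"fingers":0.3}]}}

```text
clock: 15.12
tool_pos: [492.3, 187.0, 71.2]
orientation: [-3.142, 0.0, -0.001]
force: [-0.4, 0.2, -1.4]
gripper_width: 63.5
finger_force: 15.0
```

Request:
{"name": "drive_tool", "arguments": {"moves": [{"offset":[0,0,1],"dr":[0,0,0],"fingers":0.3},{"offset":[0,0,0],"dr":[0,0,0],"fingers":0.3}]}}

```text
clock: 15.28
tool_pos: [492.7, 187.0, 71.1]
orientation: [3.142, -0.0, 0.002]
force: [-2.0, -0.3, 5.3]
gripper_width: 63.4
finger_force: 15.0
```

Contact. Next I release the tumbler, lift, and look.

Request:
{"name": "drive_tool", "arguments": {"moves": [{"offset":[0,0,0],"dr":[0,0,0],"fingers":0.75},{"offset":[0,0,0],"dr":[0,0,0],"fingers":0.82},{"offset":[0,0,0],"dr":[0,0,0],"fingers":0.85},{"offset":[0,0,0],"dr":[0,0,0],"fingers":0.85},{"offset":[0,0,0],"dr":[0,0,0],"fingers":0.85},{"offset":[0,0,-10],"dr":[0,0,0],"fingers":0.85},{"offset":[0,0,-30],"dr":[0,0,0],"fingers":0.85},{"offset":[0,0,-35],"dr":[0,0,0],"fingers":0.85},{"offset":[0,0,-35],"dr":[0,0,0],"fingers":0.85},{"offset":[0,0,-35],"dr":[0,0,0],"fingers":0.85},{"offset":[0,0,0],"dr":[0,0,0],"fingers":0.85},{"offset":[0,0,0],"dr":[0,0,0],"fingers":0.85}]}}

```text
clock: 16.28
tool_pos: [493.8, 187.2, 218.3]
orientation: [-3.141, 0.0, -0.01]
force: [-0.2, 0.8, -0.7]
gripper_width: 78.3
finger_force: 0.0
```

```bash
sed -i 's/if s\[i,4\]<80 or len(P)<30/if s[i,4]<200 or len(P)<100/' h.py
python3 - <<'E'
from h import *
st(); blobs('wrist','w3.png')
E
```

```text
t 16.28 tcp [493.8 187.2 218.3] ori [-3.141  0.    -0.01 ] w 78.3 ff 0.0
wrist blue [257. 183.] 1379 z 86.5 bb [491.8 188.4] [61.3 57.1] [491.9 188.3  29.8]
wrist blue [166. 194.] 815 z 85.9 bb [480.4 280.6] [44.2 45.2] [474.3 285.2  27.7]
wrist blue [143. 209.] 652 z 85.4 bb [467.  306.4] [50. 25.] [470.7 289.5  28.9]
wrist white [497.  26.] 1439 z 36.7 bb [656.4 -76.4] [28.2  8.1] [ 656.2 -101.6   28.2]
wrist white [484.  68.] 731 z 116.6 bb [595.5  -2.8] [23.7 25.1] [595.4  -2.1   8.6]
wrist white [260. 157.] 646 z 85.5 bb [488.4 188.5] [22.  62.6] [492.1 188.   31.2]
wrist brown [425.  79.] 1855 z 91.7 bb [595.3   4.1] [22.9 11.3] [595.5  -2.7  11.8]
```

View pics/w3.png

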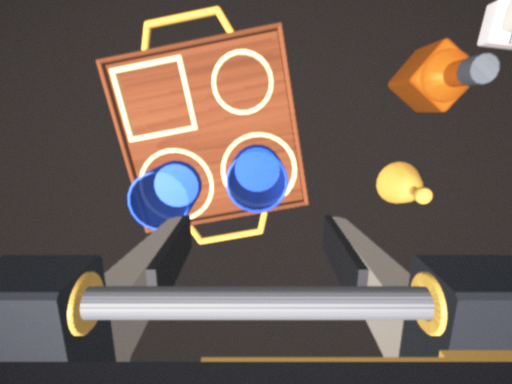

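Both tumblers stand in their rings, at (257,175) and (165,195). The jar is next.

Request:
{"name": "drive_tool", "arguments": {"moves": [{"offset":[7,37,0],"dr":[0,0,0],"fingers":1},{"offset":[7,37,0],"dr":[0,0,0],"fingers":1},{"offset":[7,37,0],"dr":[0,0,0],"fingers":1},{"offset":[7,37,0],"dr":[0,0,0],"fingers":1},{"offset":[7,37,0],"dr":[0,0,0],"fingers":1},{"offset":[7,37,0],"dr":[0,0,0],"fingers":0.85},{"offset":[7,37,0],"dr":[0,0,0],"fingers":0.85},{"offset":[7,37,0],"dr":[0,0,0],"fingers":0.85},{"offset":[7,37,0],"dr":[0,0,0],"fingers":0.85},{"offset":[7,37,0],"dr":[0,0,0],"fingers":0.85},{"offset":[7,37,0],"dr":[0,0,0],"fingers":0.85},{"offset":[0,0,0],"dr":[0,0,0],"fingers":0.85}]}}

```text
clock: 17.33
tool_pos: [567.8, -225.7, 212.1]
orientation: [3.141, -0.009, -0.005]
force: [-0.2, -0.8, 0.5]
gripper_width: 78.1
finger_force: 0.0
```

Request:
{"name": "drive_tool", "arguments": {"moves": [{"offset":[0,0,0],"dr":[0,0,0],"fingers":0.85},{"offset":[0,0,0],"dr":[0,0,0],"fingers":0.85},{"offset":[0,0,0],"dr":[0,0,0],"fingers":0.85}]}}

```text
clock: 17.58
tool_pos: [568.4, -218.5, 213.9]
orientation: [-3.14, -0.002, 0.003]
force: [0.2, -0.7, -0.3]
gripper_width: 78.3
finger_force: 0.0
```

Run:
```python
from h import *
st(); blobs('wrist','w4.png')
p=cv2.imread('pics/w4.png'); cv2.imwrite('pics/w4c.png',cv2.resize(p[100:300,130:430],None,fx=2,fy=2))
```

```text
t 17.58 tcp [ 568.4 -218.5  213.9] ori [-3.14e+00 -2.00e-03  3.00e-03] w 78.3 ff 0.0
wrist white [142.  89.] 3087 z 85.1 bb [657.7 -97.8] [33.9 44.7] [657.5 -98.5  14.1]
wrist white [506. 112.] 563 z 44.3 bb [ 624.1 -492.6] [30.7  5.3] [ 623.9 -662.6  171. ]
wrist white [ 13. 156.] 611 z 116.4 bb [595.6  -2.7] [24.  24.9] [595.9  -3.4   8.6]
wrist white [263. 171.] 1812 z 71.4 bb [ 569.8 -224.4] [44.8 44.3] [ 570.5 -224.3   15.5]
wrist white [254. 270.] 1286 z 56.6 bb [ 441.7 -213.9] [25.2 44.6] [ 432.5 -214.6   20.8]
wrist brown [309.  41.] 3471 z 80.9 bb [ 694.2 -263. ] [63.3 62.8] [ 693.7 -262.7   30.2]
wrist brown [497.  83.] 1163 z 23.0 bb [ 662.4 -489.1] [76.8 15.3] [ 49487.6 317747.1 321961.2]
wrist brown [ 83. 144.] 1233 z 61.7 bb [596.4 -18.8] [69.4 39.4] [595.2   2.4  31.5]
wrist brown [ 44. 150.] 316 z 94.3 bb [596.4  -9.4] [22.8 11.4] [595.9  -2.8  12. ]
wrist brown [500. 244.] 485 z 35.4 bb [ 466.6 -528.6] [13.   8.5] [-30497.6 -48244.5  56882. ]
```

View pics/w4c.png

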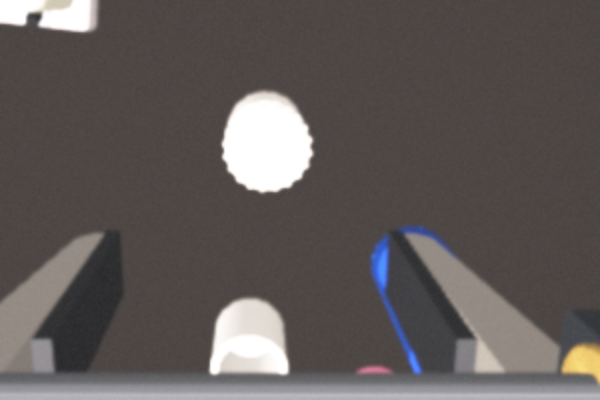

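The crop shows the ribbed closed lid at (268,145), so this is the jar. The open pot is at (250,340).

Request:
{"name": "drive_tool", "arguments": {"moves": [{"offset":[1.8,5.8,20],"dr":[0,0,0],"fingers":0.85},{"offset":[0,0,35],"dr":[0,0,0],"fingers":0.85},{"offset":[0,0,38],"dr":[0,0,0],"fingers":0.85},{"offset":[0,0,32],"dr":[0,0,0],"fingers":0.85},{"offset":[0,0,27],"dr":[0,0,0],"fingers":0.85},{"offset":[0,0,17],"dr":[0,0,0],"fingers":0.85},{"offset":[0,0,0],"dr":[0,0,0],"fingers":0.85},{"offset":[0,0,0],"dr":[0,0,0],"fingers":0.6},{"offset":[0,0,0],"dr":[0,0,0],"fingers":0.5},{"offset":[0,0,0],"dr":[0,0,0],"fingers":0.4},{"offset":[0,0,0],"dr":[0,0,0],"fingers":0.2},{"offset":[0,0,0],"dr":[0,0,0],"fingers":0.2}]}}

```text
clock: 18.63
tool_pos: [571.6, -226.3, 47.5]
orientation: [3.14, -0.0, 0.003]
force: [0.5, 1.7, 0.1]
gripper_width: 46.9
finger_force: 0.8
```

Request:
{"name": "drive_tool", "arguments": {"moves": [{"offset":[0,0,0],"dr":[0,0,0],"fingers":0.2},{"offset":[0,0,0],"dr":[0,0,0],"fingers":0.2},{"offset":[0,0,0],"dr":[0,0,0],"fingers":0.2},{"offset":[0,0,0],"dr":[0,0,0],"fingers":0.2}]}}

```text
clock: 18.97
tool_pos: [571.6, -226.1, 47.2]
orientation: [3.141, -0.0, 0.003]
force: [0.3, 1.8, 5.7]
gripper_width: 44.1
finger_force: 15.0
```

Request:
{"name": "drive_tool", "arguments": {"moves": [{"offset":[0,0,-5],"dr":[0,0,0],"fingers":0.2},{"offset":[0,0,-15],"dr":[0,0,0],"fingers":0.2},{"offset":[0,0,-30],"dr":[0,0,0],"fingers":0.2},{"offset":[0,0,-35],"dr":[0,0,0],"fingers":0.2},{"offset":[0,0,-30],"dr":[0,0,0],"fingers":0.2},{"offset":[0,0,-20],"dr":[0,0,0],"fingers":0.2},{"offset":[0,-15,-5],"dr":[0,0,0],"fingers":0.2},{"offset":[2,-25,0],"dr":[0,0,0],"fingers":0.2},{"offset":[2,-35,0],"dr":[0,0,0],"fingers":0.2},{"offset":[2,-38,0],"dr":[0,0,0],"fingers":0.2},{"offset":[2,-38,0],"dr":[0,0,0],"fingers":0.2},{"offset":[2,-38,0],"dr":[0,0,0],"fingers":0.2}]}}

```text
clock: 19.97
tool_pos: [579.1, -34.1, 184.0]
orientation: [-3.14, 0.001, 0.005]
force: [0.1, -0.3, -1.5]
gripper_width: 44.7
finger_force: 15.0
```

Request:
{"name": "drive_tool", "arguments": {"moves": [{"offset":[2,-38,0],"dr":[0,0,0],"fingers":0.2},{"offset":[2,-38,0],"dr":[0,0,0],"fingers":0.2},{"offset":[2,-38,0],"dr":[0,0,0],"fingers":0.2},{"offset":[2,-38,0],"dr":[0,0,0],"fingers":0.2},{"offset":[2,-38,0],"dr":[0,0,0],"fingers":0.2},{"offset":[2,-30,0],"dr":[0,0,0],"fingers":0.2},{"offset":[0,-20,0],"dr":[0,0,0],"fingers":0.2},{"offset":[0,0,0],"dr":[0,0,0],"fingers":0.2},{"offset":[0,0,0],"dr":[0,0,0],"fingers":0.2},{"offset":[0,0,0],"dr":[0,0,0],"fingers":0.2}]}}

```text
clock: 20.8
tool_pos: [591.8, 202.7, 184.6]
orientation: [3.141, -0.0, -0.004]
force: [-0.1, -0.2, -1.8]
gripper_width: 44.4
finger_force: 15.0
```

Run:
```python
from h import *
st(); blobs('wrist')
```

```text
t 20.8 tcp [591.8 202.7 184.6] ori [ 3.141 -0.    -0.004] w 44.4 ff 15.0
wrist white [506. 116.] 418 z 20.5 bb [645.8 -68.1] [22.9  5.1] [ 4470.9 84422.  84576.4]
wrist white [505. 192.] 309 z 116.4 bb [595.8   2.4] [22.8 13.5] [595.2   2.    6. ]
wrist brown [453. 170.] 3663 z 91.0 bb [596.    2.1] [23.  15.9] [595.7  -2.7  11.8]
```

Request:
{"name": "drive_tool", "arguments": {"moves": [{"offset":[2,-2.5,15],"dr":[0,0,0],"fingers":0.2},{"offset":[0,0,30],"dr":[0,0,0],"fingers":0.2},{"offset":[0,0,30],"dr":[0,0,0],"fingers":0.2},{"offset":[0,0,20],"dr":[0,0,0],"fingers":0.2},{"offset":[0,0,12],"dr":[0,0,0],"fingers":0.2},{"offset":[0,0,8],"dr":[0,0,0],"fingers":0.2},{"offset":[0,0,4],"dr":[0,0,0],"fingers":0.2},{"offset":[0,0,2],"dr":[0,0,0],"fingers":0.2},{"offset":[0,0,0],"dr":[0,0,0],"fingers":0.2},{"offset":[0,0,0],"dr":[0,0,0],"fingers":0.2},{"offset":[0,0,0],"dr":[0,0,0],"fingers":0.2}]}}

```text
clock: 21.77
tool_pos: [595.8, 205.8, 66.3]
orientation: [-3.141, 0.0, -0.004]
force: [0.0, 0.1, -2.0]
gripper_width: 44.3
finger_force: 15.0
```

Request:
{"name": "drive_tool", "arguments": {"moves": [{"offset":[0,0,2],"dr":[0,0,0],"fingers":0.2},{"offset":[0,0,2],"dr":[0,0,0],"fingers":0.2},{"offset":[0,0,0],"dr":[0,0,0],"fingers":0.2},{"offset":[0,0,0],"dr":[0,0,0],"fingers":0.2}]}}

```text
clock: 22.1
tool_pos: [594.6, 205.6, 60.8]
orientation: [3.142, -0.0, -0.001]
force: [-0.1, -0.2, -2.2]
gripper_width: 44.4
finger_force: 15.0
```

Expected contact is near z = 53.

Request:
{"name": "drive_tool", "arguments": {"moves": [{"offset":[0,0,2],"dr":[0,0,0],"fingers":0.2},{"offset":[0,0,2],"dr":[0,0,0],"fingers":0.2},{"offset":[0,0,1.5],"dr":[0,0,0],"fingers":0.2},{"offset":[0,0,0],"dr":[0,0,0],"fingers":0.2},{"offset":[0,0,0],"dr":[0,0,0],"fingers":0.2}]}}

```text
clock: 22.52
tool_pos: [594.7, 205.6, 55.3]
orientation: [3.142, -0.0, -0.001]
force: [-0.7, -1.3, -1.6]
gripper_width: 44.6
finger_force: 15.0
```

Request:
{"name": "drive_tool", "arguments": {"moves": [{"offset":[0,0,1],"dr":[0,0,0],"fingers":0.2},{"offset":[0,0,0],"dr":[0,0,0],"fingers":0.2}]}}

```text
clock: 22.68
tool_pos: [594.8, 205.6, 54.4]
orientation: [3.142, -0.0, -0.0]
force: [-0.0, 0.3, -1.9]
gripper_width: 44.3
finger_force: 15.0
```

Request:
{"name": "drive_tool", "arguments": {"moves": [{"offset":[0,0,1],"dr":[0,0,0],"fingers":0.2},{"offset":[0,0,0],"dr":[0,0,0],"fingers":0.2}]}}

```text
clock: 22.85
tool_pos: [594.8, 205.6, 53.4]
orientation: [-3.142, 0.0, 0.0]
force: [0.1, -0.0, -2.4]
gripper_width: 44.6
finger_force: 15.0
```

Request:
{"name": "drive_tool", "arguments": {"moves": [{"offset":[0,0,1],"dr":[0,0,0],"fingers":0.2},{"offset":[0,0,0],"dr":[0,0,0],"fingers":0.2}]}}

```text
clock: 23.02
tool_pos: [595.3, 205.7, 53.3]
orientation: [-3.141, 0.0, -0.001]
force: [-0.8, 0.1, 2.8]
gripper_width: 44.2
finger_force: 15.0
```

Request:
{"name": "drive_tool", "arguments": {"moves": [{"offset":[0,0,0.7],"dr":[0,0,0],"fingers":0.2},{"offset":[0,0,0],"dr":[0,0,0],"fingers":0.2}]}}

```text
clock: 23.18
tool_pos: [595.6, 205.8, 53.2]
orientation: [-3.141, 0.0, -0.002]
force: [-2.6, -0.2, 6.8]
gripper_width: 44.7
finger_force: 15.0
```

Request:
{"name": "drive_tool", "arguments": {"moves": [{"offset":[0,0,0],"dr":[0,0,0],"fingers":0.55},{"offset":[0,0,0],"dr":[0,0,0],"fingers":0.65},{"offset":[0,0,0],"dr":[0,0,0],"fingers":0.8},{"offset":[0,0,0],"dr":[0,0,0],"fingers":0.8},{"offset":[0,0,0],"dr":[0,0,0],"fingers":0.8},{"offset":[0,0,-10],"dr":[0,0,0],"fingers":0.8},{"offset":[0,0,-30],"dr":[0,0,0],"fingers":0.8},{"offset":[0,0,-40],"dr":[0,0,0],"fingers":0.8},{"offset":[0,0,-40],"dr":[0,0,0],"fingers":0.8},{"offset":[0,0,-40],"dr":[0,0,0],"fingers":0.8},{"offset":[0,0,0],"dr":[0,0,0],"fingers":0.8},{"offset":[0,0,0],"dr":[0,0,0],"fingers":0.8}]}}

```text
clock: 24.18
tool_pos: [597.0, 206.0, 216.5]
orientation: [-3.14, 0.0, -0.012]
force: [0.4, 0.2, -0.7]
gripper_width: 73.5
finger_force: 0.0
```

Run:
```python
from h import *
st(); blobs('wrist')
# bottle yaw from top view silhouette of body shoulder (z~62) edges
a=np.load('top1.npz');X=pts(a['d'],a);ok=(a['d']>0)&(abs(X[...,0]-598)<50)&(abs(X[...,1]+5)<50)
P=X[ok&(X[...,2]>50)&(X[...,2]<78)][:,:2].astype(np.float32);print(len(P),cv2.minAreaRect(P))
p,d,m=cap('wrist');X=pts(d,m);ok=(d>0)&(abs(X[...,0]-596)<50)&(abs(X[...,1]+3)<50)&(X[...,2]>50)&(X[...,2]<78)
P=X[ok][:,:2].astype(np.float32);print(len(P),cv2.minAreaRect(P) if len(P)>5 else '')
```

```text
t 24.18 tcp [597.  206.  216.5] ori [-3.14   0.    -0.012] w 73.5 ff 0.0
wrist blue [273. 257.] 2562 z 86.4 bb [500.2 187.3] [46.  59.9] [492.3 188.3  29.7]Traceback (most recent call last):
  File "<stdin>", line 2, in <module>
  File "h.py", line 28, in blobs
    if 20<zt<200: print(cam,k,ce[i].round(),s[i,4],'z',zt.round(1),'bb',((T.max(0)+T.min(0))/2)[:2].round(1),(T.max(0)-T.min(0))[:2].round(1),circ(T[:,:2]))
                                                                          ~~~~~^^^
    return umr_maximum(a, axis, None, out, keepdims, initial, where)
ValueError: zero-size array to reduction operation maximum which has no identity
```

```bash
sed -i 's/if 20<zt<200:/if 20<zt<200 and len(T)>5:/' h.py
python3 - <<'E'
from h import *
blobs('wrist')
a=np.load('top1.npz');X=pts(a['d'],a);ok=(a['d']>0)&(abs(X[...,0]-598)<50)&(abs(X[...,1]+5)<50)
P=X[ok&(X[...,2]>50)&(X[...,2]<78)][:,:2].astype(np.float32);print(len(P),cv2.minAreaRect(P))
p,d,m=cap('wrist');X=pts(d,m);ok=(d>0)&(abs(X[...,0]-596)<50)&(abs(X[...,1]+3)<50)&(X[...,2]>50)&(X[...,2]<78)
P=X[ok][:,:2].astype(np.float32);print(len(P),cv2.minAreaRect(P) if len(P)>5 else '')
E
```

```text
wrist blue [273. 257.] 2660 z 86.4 bb [499.7 187.8] [46.8 60.2] [492.3 188.4  29.7]
wrist white [498. 117.] 1118 z 33.6 bb [656.6 -75. ] [27.1  6.6] [ 655.1 -102.8   29.4]
wrist white [256. 172.] 2286 z 77.4 bb [593.4 207.5] [44.7 44.6] [594.  207.3  15.5]
wrist white [488. 187.] 597 z 116.4 bb [595.5  -2.6] [24.5 26.2] [595.7  -2.    8.8]
wrist brown [432. 166.] 1649 z 92.4 bb [596.6   3. ] [21.9 13.7] [595.6  -2.9  12. ]
481 ((598.249755859375, -5.825504302978516), (54.189300537109375, 54.157169342041016), 51.09194564819336)
2167 ((596.2977905273438, -1.9095993041992188), (53.583587646484375, 54.65354537963867), 51.779666900634766)
```

Request:
{"name": "drive_tool", "arguments": {"moves": [{"offset":[0,35,0],"dr":[0,0,0],"fingers":0.8},{"offset":[0,35,0],"dr":[0,0,0],"fingers":0.8},{"offset":[0,35,0],"dr":[0,0,0],"fingers":0.8},{"offset":[0,35,0],"dr":[0,0,0],"fingers":0.8},{"offset":[0,35,0],"dr":[0,0,0],"fingers":0.8},{"offset":[0,34,0],"dr":[0,0,0],"fingers":0.8},{"offset":[0,0,0],"dr":[0,0,-0.12],"fingers":0.7},{"offset":[0,0,0],"dr":[0,0,-0.12],"fingers":0.7},{"offset":[0,0,0],"dr":[0,0,-0.12],"fingers":0.7},{"offset":[0,0,0],"dr":[0,0,-0.12],"fingers":0.7},{"offset":[0,0,0],"dr":[0,0,0],"fingers":0.7},{"offset":[0,0,0],"dr":[0,0,0],"fingers":0.7}]}}

```text
clock: 25.33
tool_pos: [593.9, -3.2, 210.1]
orientation: [-3.052, -0.741, 0.004]
force: [1.2, 0.6, 0.1]
gripper_width: 64.6
finger_force: 0.0
```

```bash
cat >> h.py <<'E'
def go(x,y):
    from scipy.spatial.transform import Rotation as Ro
    s=st(); R=Ro.from_rotvec(s['orientation'])
    print('tool offset',R.inv().apply(np.array([x,y,s['tool_pos'][2]])-s['tool_pos']).round(1),'tool x yaw',np.degrees(np.arctan2(*R.as_matrix()[[1,0],0])).round(1))
E
python3 - <<'E'
from h import *
go(596,-2.7); blobs('wrist','w5.png'); go(596,-2.7)
E
```

```text
t 25.33 tcp [593.9  -3.2 210.1] ori [-3.052 -0.741  0.004] w 64.6 ff 0.0
tool offset [ 2.1  0.5 -0. ] tool x yaw 27.3
wrist blue [ 49. 174.] 5334 z 86.4 bb [491.1 188. ] [64.1 64.1] [491.6 187.3  30.1]
wrist white [422.  31.] 3015 z 30.1 bb [811.  -72.5] [ 51.6 101.5] [826.4 -53.7  40.4]
wrist white [71. 78.] 3568 z 77.3 bb [593.3 206.2] [45.3 44. ] [593.9 205.6  15.7]
wrist white [359. 161.] 2675 z 85.1 bb [657.5 -96.8] [33.4 44. ] [657.7 -95.7  14.2]
wrist white [259. 186.] 537 z 116.4 bb [596.1  -2.7] [22.9 23.5] [596.   -2.8   8.3]
wrist brown [260. 166.] 1667 z 79.0 bb [599.1  -2.7] [21.6 25. ] [595.3  -3.5  12.8]
wrist brown [485. 195.] 3032 z 80.2 bb [ 684.5 -248.4] [44.4 36.1] [ 694.  -262.5   30.7]
t 25.38 tcp [594.1  -3.2 210.5] ori [-3.052e+00 -7.410e-01  3.000e-03] w 64.2 ff 0.0
tool offset [ 1.9  0.4 -0. ] tool x yaw 27.3
```

View pics/w5.png

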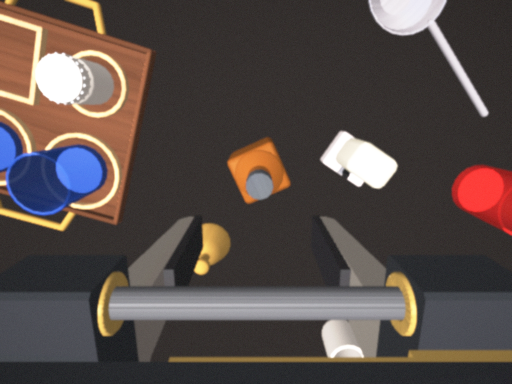

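The jar sits in the small ring at (80,78). The bottle, with its dark cap at (259,186), is between the fingers and the area around it is clear.

Request:
{"name": "drive_tool", "arguments": {"moves": [{"offset":[2,0.4,15],"dr":[0,0,0],"fingers":0.7},{"offset":[0,0,30],"dr":[0,0,0],"fingers":0.7},{"offset":[0,0,30],"dr":[0,0,0],"fingers":0.7},{"offset":[0,0,20],"dr":[0,0,0],"fingers":0.7},{"offset":[0,0,14],"dr":[0,0,0],"fingers":0.7},{"offset":[0,0,0],"dr":[0,0,0],"fingers":0.7},{"offset":[0,0,0],"dr":[0,0,0],"fingers":0.6},{"offset":[0,0,0],"dr":[0,0,0],"fingers":0.5},{"offset":[0,0,0],"dr":[0,0,0],"fingers":0.4},{"offset":[0,0,0],"dr":[0,0,0],"fingers":0.3},{"offset":[0,0,0],"dr":[0,0,0],"fingers":0.2},{"offset":[0,0,0],"dr":[0,0,0],"fingers":0.1}], "grip_force": 20}}

```text
clock: 26.38
tool_pos: [597.2, -2.9, 103.5]
orientation: [3.051, 0.746, 0.002]
force: [0.7, 0.3, 0.2]
gripper_width: 26.8
finger_force: 0.0
```

Request:
{"name": "drive_tool", "arguments": {"moves": [{"offset":[0,0,0],"dr":[0,0,0],"fingers":0.0},{"offset":[0,0,0],"dr":[0,0,0],"fingers":0.0},{"offset":[0,0,0],"dr":[0,0,0],"fingers":0.0},{"offset":[0,0,0],"dr":[0,0,0],"fingers":0.0}]}}

```text
clock: 26.72
tool_pos: [597.3, -3.0, 103.4]
orientation: [3.051, 0.746, 0.002]
force: [0.2, -0.3, 3.1]
gripper_width: 24.1
finger_force: 20.0
```

Request:
{"name": "drive_tool", "arguments": {"moves": [{"offset":[0,0,-5],"dr":[0,0,0],"fingers":0.0},{"offset":[0,0,-15],"dr":[0,0,0],"fingers":0.0},{"offset":[0,0,-30],"dr":[0,0,0],"fingers":0.0},{"offset":[0,0,-35],"dr":[0,0,0],"fingers":0.0},{"offset":[0,0,-25],"dr":[0,0,0],"fingers":0.0},{"offset":[0,0,-10],"dr":[0,0,0.116],"fingers":0.0},{"offset":[0,0,0],"dr":[0,0,0.12],"fingers":0.0},{"offset":[0,0,0],"dr":[0,0,0.12],"fingers":0.0},{"offset":[0,0,0],"dr":[0,0,0.12],"fingers":0.0},{"offset":[0,0,0],"dr":[0,0,0.12],"fingers":0.0},{"offset":[0,0,0],"dr":[0,0,0.12],"fingers":0.0},{"offset":[0,0,0],"dr":[0,0,0],"fingers":0.0}]}}

```text
clock: 27.72
tool_pos: [596.1, -2.5, 222.1]
orientation: [-3.119, 0.375, 0.003]
force: [0.3, 0.2, -1.7]
gripper_width: 24.0
finger_force: 20.0
```

Run:
```python
from h import *
go(575.5,307.8)
```

```text
t 27.72 tcp [596.1  -2.5 222.1] ori [-3.119e+00  3.750e-01  3.000e-03] w 24.0 ff 20.0
tool offset [-9.350e+01 -2.966e+02  2.000e-01] tool x yaw -13.7
```

Request:
{"name": "drive_tool", "arguments": {"moves": [{"offset":[-4,-14,0],"dr":[0,0,0],"fingers":0.0},{"offset":[-9,-28,0],"dr":[0,0,0],"fingers":0.0},{"offset":[-11,-35,0],"dr":[0,0,0],"fingers":0.0},{"offset":[-11,-35,0],"dr":[0,0,0],"fingers":0.0},{"offset":[-11,-35,0],"dr":[0,0,0],"fingers":0.0},{"offset":[-11,-35,0],"dr":[0,0,0],"fingers":0.0},{"offset":[-11,-35,0],"dr":[0,0,0],"fingers":0.0},{"offset":[-11,-35,0],"dr":[0,0,0],"fingers":0.0},{"offset":[-10,-29,0],"dr":[0,0,0],"fingers":0.0},{"offset":[-4,-15,0],"dr":[0,0,0],"fingers":0.0},{"offset":[0,0,0],"dr":[0,0,0],"fingers":0.0},{"offset":[0,0,0],"dr":[0,0,0],"fingers":0.0}]}}

```text
clock: 28.72
tool_pos: [575.1, 307.2, 222.4]
orientation: [3.119, -0.365, -0.001]
force: [1.1, -0.5, -0.8]
gripper_width: 24.1
finger_force: 20.0
```

Run:
```python
from h import *
go(575.5,307.8); cap('wrist','w6.png')
```

```text
t 28.72 tcp [575.1 307.2 222.4] ori [ 3.119e+00 -3.650e-01 -1.000e-03] w 24.1 ff 20.0
tool offset [ 0.2 -0.7 -0. ] tool x yaw -13.4
```

View pics/w6.png

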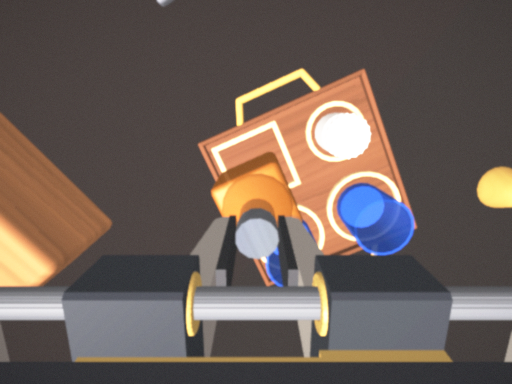

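The bottle at (257,205) hangs square to the frame at (258,165). Next I lower it.

Request:
{"name": "drive_tool", "arguments": {"moves": [{"offset":[0,-0.5,15],"dr":[0,0,0],"fingers":0.0},{"offset":[0,0,28],"dr":[0,0,0],"fingers":0.0},{"offset":[0,0,25],"dr":[0,0,0],"fingers":0.0},{"offset":[0,0,15],"dr":[0,0,0],"fingers":0.0},{"offset":[0,0,9],"dr":[0,0,0],"fingers":0.0},{"offset":[0,0,6],"dr":[0,0,0],"fingers":0.0},{"offset":[0,0,4],"dr":[0,0,0],"fingers":0.0},{"offset":[0,0,2],"dr":[0,0,0],"fingers":0.0},{"offset":[0,0,0],"dr":[0,0,0],"fingers":0.0},{"offset":[0,0,0],"dr":[0,0,0],"fingers":0.0},{"offset":[0,0,0],"dr":[0,0,0],"fingers":0.0}]}}

```text
clock: 29.68
tool_pos: [576.4, 307.4, 119.9]
orientation: [-3.119, 0.37, -0.003]
force: [0.2, -0.5, -0.6]
gripper_width: 24.0
finger_force: 20.0
```

Request:
{"name": "drive_tool", "arguments": {"moves": [{"offset":[0,0,2],"dr":[0,0,0],"fingers":0.0},{"offset":[0,0,1],"dr":[0,0,0],"fingers":0.0},{"offset":[0,0,0],"dr":[0,0,0],"fingers":0.0},{"offset":[0,0,0],"dr":[0,0,0],"fingers":0.0}]}}

```text
clock: 30.02
tool_pos: [575.6, 307.2, 115.7]
orientation: [3.12, -0.37, -0.0]
force: [-0.6, 0.0, -2.2]
gripper_width: 24.2
finger_force: 20.0
```

Expected contact is near 109.5.

Request:
{"name": "drive_tool", "arguments": {"moves": [{"offset":[0,0,2],"dr":[0,0,0],"fingers":0.0},{"offset":[0,0,2],"dr":[0,0,0],"fingers":0.0},{"offset":[0,0,0.7],"dr":[0,0,0],"fingers":0.0},{"offset":[0,0,0],"dr":[0,0,0],"fingers":0.0},{"offset":[0,0,0],"dr":[0,0,0],"fingers":0.0}]}}

```text
clock: 30.43
tool_pos: [575.6, 307.2, 110.9]
orientation: [3.12, -0.37, -0.0]
force: [0.8, -0.6, -1.6]
gripper_width: 23.8
finger_force: 20.0
```

Request:
{"name": "drive_tool", "arguments": {"moves": [{"offset":[0,0,1],"dr":[0,0,0],"fingers":0.0},{"offset":[0,0,0],"dr":[0,0,0],"fingers":0.0}]}}

```text
clock: 30.6
tool_pos: [575.7, 307.2, 110.0]
orientation: [3.12, -0.37, -0.0]
force: [-0.7, -1.3, -1.7]
gripper_width: 24.4
finger_force: 20.0
```

Request:
{"name": "drive_tool", "arguments": {"moves": [{"offset":[0,0,1],"dr":[0,0,0],"fingers":0.0},{"offset":[0,0,0],"dr":[0,0,0],"fingers":0.0}]}}

```text
clock: 30.77
tool_pos: [576.0, 307.2, 109.4]
orientation: [-3.12, 0.37, -0.001]
force: [-0.2, -1.7, -0.5]
gripper_width: 24.2
finger_force: 20.0
```

Request:
{"name": "drive_tool", "arguments": {"moves": [{"offset":[0,0,0.7],"dr":[0,0,0],"fingers":0.0},{"offset":[0,0,0],"dr":[0,0,0],"fingers":0.0}]}}

```text
clock: 30.93
tool_pos: [576.3, 307.2, 109.4]
orientation: [-3.12, 0.37, -0.002]
force: [-1.0, -1.8, 3.7]
gripper_width: 24.0
finger_force: 20.0
```

Request:
{"name": "drive_tool", "arguments": {"moves": [{"offset":[0,0,0],"dr":[0,0,0],"fingers":0.3},{"offset":[0,0,0],"dr":[0,0,0],"fingers":0.4},{"offset":[0,0,0],"dr":[0,0,0],"fingers":0.55},{"offset":[0,0,0],"dr":[0,0,0],"fingers":0.55},{"offset":[0,0,0],"dr":[0,0,0],"fingers":0.55},{"offset":[0,0,-10],"dr":[0,0,0],"fingers":0.55},{"offset":[0,0,-30],"dr":[0,0,0],"fingers":0.55},{"offset":[0,0,-40],"dr":[0,0,0],"fingers":0.55},{"offset":[0,0,-40],"dr":[0,0,0],"fingers":0.55},{"offset":[-20,0,0],"dr":[0,0,0],"fingers":0.55},{"offset":[-20,0,0],"dr":[0,0,0],"fingers":0.55},{"offset":[0,0,0],"dr":[0,0,0],"fingers":0.55}]}}

```text
clock: 31.93
tool_pos: [534.9, 317.9, 230.5]
orientation: [-3.119, 0.367, -0.001]
force: [-0.7, -0.1, 0.2]
gripper_width: 50.6
finger_force: 0.0
```

Run:
```python
from h import *
st(); blobs('wrist','w7.png'); blobs('side','s2.png')
```

```text
t 31.93 tcp [534.9 317.9 230.5] ori [-3.119e+00  3.670e-01 -1.000e-03] w 50.6 ff 0.0
wrist blue [379. 182.] 3521 z 86.6 bb [490.8 188.5] [63.6 63.3] [491.5 189.   30. ]
wrist blue [289. 214.] 2183 z 86.7 bb [471.1 290.3] [63.5 57.7] [471.6 289.6  29.9]
wrist white [342.  95.] 2576 z 77.5 bb [593.1 207.6] [44.8 45.4] [593.4 208.   15.5]
wrist white [258. 139.] 553 z 122.5 bb [574.7 307.1] [23.6 23.1] [574.7 307.1   8.3]
wrist brown [268. 131.] 636 z 78.9 bb [572.6 293.4] [36.6 18.2] [572.4 302.8  14.8]
side blue [221. 261.] 920 z 86.3 bb [490.7 189.5] [61.9 63.6] [491.6 189.4  30. ]
side blue [205. 301.] 987 z 86.3 bb [471.4 290.7] [62.7 62.2] [471.3 290.8  29.8]
side white [311. 166.] 345 z 56.3 bb [ 432.6 -213.2] [45.4 45.3] [ 432.4 -212.9   20.9]
side white [179. 253.] 490 z 79.7 bb [592.7 208.3] [44.6 42.8] [595.7 208.7  15.9]
side brown [159. 292.] 717 z 93.0 bb [571.5 310.4] [18.1 20.2] [575.1 307.6  11.8]
```

View pics/w7.png

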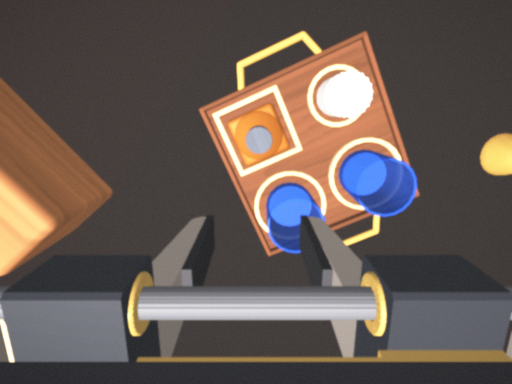

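View pics/s2.png

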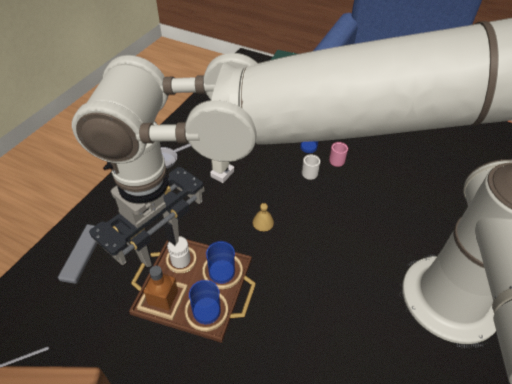

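The pictures show all four things upright inside their own fences: bottle (258,139), jar (342,95), tumblers (379,182) and (289,214). The pot is where it was (side view 311,166), and the arm is clear of everything.

```bash
python3 -c "
from h import *
blobs('top'); print(manip.hand_in())" | grep -v brown
```

```text
top blue [148. 206.] 215 z 85.4 bb [492.5 195.4] [58.6 39.1] [492.7 184.6  29.4]
top blue [393. 212.] 887 z 112.2 bb [ 481.1 -323.3] [51.2 53.7] [ 481.  -323.5   25.1]
top blue [102. 215.] 306 z 85.2 bb [471.6 291.1] [58.  51.2] [473.  285.6  29.8]
top white [274.  62.] 1383 z 33.3 bb [829.2 -55.5] [ 82.6 113.9] [828.8 -55.3  40.6]
top white [286. 133.] 667 z 84.5 bb [660.  -99.4] [32.6 42.8] [ 659.9 -100.    13.9]
top white [150. 160.] 642 z 77.3 bb [595.4 203.4] [44.5 41.1] [595.3 203.4  15.6]
top white [340. 234.] 493 z 57.2 bb [ 433.9 -217.9] [45.2 44.1] [ 434.3 -217.3   20.7]
top white [381. 257.] 237 z 57.3 bb [ 382.2 -303.8] [41.2 44.2] [ 382.2 -303.8   20.6]
the job is handed in; nothing more can be done
None
```

The job is handed in at about 32 s on the robot clock: both tumblers, the jar and the bottle measure within about 3 mm of their fence centres and stand upright on the tray floor, and the tall glass and open pot have not moved; hand-in returned no verdict.

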